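# Seat a keyed insert in the specimen holder and latch it

## Task

Pick up the three-lugged metal insert by its grip bar and set it in the round pocket of the dark holder block on the desk: turn it gently about on the ledge inside until its lugs find the slots and it falls fully home, without forcing it. Then slide the latch by its black knob all the way in over the insert, and let go. Leave the other things on the desk where they are.

Things in the scene. Friction and masses are not known exactly. Their poses are not given: they have to be found in the camera images.
- insert: Bright steel disc, 40 mm across, 12 thick, standing on the desk; 0.15 to 0.31 kg. Three round-ended lugs, 9 mm wide, 8 high, flush with the underside, stick out of its rim to 27 mm from its axis, at 0, 120 and 240 degrees from its x axis. Any lug may enter any slot. Origin at the centre of the underside, z up. More than 25 N between insert and holder damages them.
- insert_grip (a point): Top centre of the insert's grip bar: an upright bar on the disc's axis, 24 mm long along the insert's x, 10 thick along its y, from 12 to 44 mm above the underside. Grip it across its thickness.
- holder: Dark steel block fixed to the desk, 76 mm along x, from y = -81 to +37 mm, 26 high. Origin under the axis of the round pocket, at desk level, z up. The pocket is 57 mm wide (1.5 mm play round the lugs), its floor 10 mm above the desk. Fully home the insert's underside lies on that floor and the insert no longer turns (about 0.1 rad of play either way).
- ledge (a point): Centre of the pocket at the height of its ledge, 17 mm above the desk. The ledge is a fixed steel ring, 45 mm inside width, 7 mm above the floor, cut by three slots 13.5 mm wide, 120 degrees apart, for the lugs. Its angle is not reported: one slot lies within 0.8 rad either way of the holder's +x. With its lugs on the ledge the insert's disc stands 3 mm proud of the block.
- latch (a joint): How far the latch is slid in, in m: 0 fully out, 0.016 fully in. It slides along the holder's +y on top of the -y end of the block and stays where it is left (friction 1.5 N). Slid in, its flat tongue, 19.5 mm wide, 1 to 5 mm above the block's top, covers the edge of the disc. An insert still standing on the ledge blocks it.
- latch_knob (a point): Top centre of the latch's black upright knob, 12 mm across, 22 high (31 to 53 mm above the desk); fully out it stands 66 mm from the pocket axis, fully in 50 mm. Two guide strips beside it, 10 to 15 mm either side, reach 34 mm above the desk.
- dust_cap: Bystander: round black eyepiece dust cap, 36 mm across, 12 high. Origin at the centre of its underside.
- filter_cube: Bystander: black filter cube, about 40 mm. Origin at the centre of its underside.
- coverslip_box: Bystander: small white box with a lid, 30x30x16. Origin at the centre of its underside.
- dish: Bystander: flat clear lidded dish, 62 mm across, 14 high. Origin at the centre of its underside.
- mount_bottle: Bystander: small brown bottle with a white cap, 26 mm across, 62 high. Origin at the centre of its underside.
- tweezers: Bystander: steel tweezers, 124 mm long, lying flat. Origin at the centre of its underside.
There are look-alikes about, which are no part of the job. What is shaped like the insert but pink or yellow is not meant.

How it is judged:
By the outcome, as a careful person would: the job done as asked, in the order asked, and still so for the second after the job is handed in, with the robot touching nothing.
It also fails if it takes over 72 s, if anything falls off the work surface, if the arm or the gripper's body presses on something with over 40 N, if the wrist force passes 120 N, or if a joint passes its speed limit or range.

## Robot

A 6-joint arm with a two-finger parallel gripper is mounted at the origin on a cart in front of the work surface, level with it; the furniture and walls round the work are solid. World frame = base frame: x ahead of the robot, y to its left, z up, the work surface at z = 0. Lengths are in m, angles in rad, forces in N, time in s.
With the tool pointing down it reaches from about 0.375 to 0.975 m from the base axis. Payload 3.8 kg.
Tool frame: the origin (TCP) lies midway between the tips of the shut fingers; the grasp point (between the pads) lies 19 mm behind it; z points along the fingers, y is the line along which they close (so a half turn about z gives the same grasp; the last joint's range is limited). The gripper opens to 85 mm and grips with 20 to 120 N. Pads are 22 mm wide; open, the fingers measure 114 mm over their backs; the gripper's body (76 mm by 85 mm) begins 54 mm behind the grasp point. The pads swing forward as they close: fully open they stand 13 mm farther back than shut.
Start: joints at [-1.361, 0.264, 1.604, -0, 1.274, -0.037], TCP at [0.165, -0.655, 0.231] pointing down, gripper open.
Joint ranges: [-2.63, 2.63], [-0.94, 2.18], [0.31, 2.57], [-1.31, 4.45], [0, 2.66], [-2.55, 2.55]. Speed limits (rad/s): [2.57, 2.57, 3.14, 3.14, 3.14, 3.14].

## Interface

Orientations are given as a rotation vector (axis times angle).
In Python, from workcell import bot gives the robot as it stands.
- The arm moves only by the tool jog_arm, never from a script. Its argument "motion" is a list of rows, each a list of 5 numbers: the opening, from -1 (shut) to 1 (fully open), then the shift along the tool's x, y, z in mm, then the turn about the tool's z in degrees. In form: [[claw, x, y, z, twist], ...]. A call has 1 to 10 rows; each row shifts and turns the commanded pose from where the row before left it, along the tool's axes as they then stand; what a row does not reach is not made up. A row lasts 1/12 s, in which the tool goes at most 41.7 mm and 7.16 degrees, less where a joint would pass 70% of its speed; a pose out of reach is approached as far as the arm can. A call with a gripper value outside its range is refused whole. The fingers move at their own pace and stop on an object; "force" is the grip in N (left out, the last holds). Time passes only in rows, so rows that do not move let the fingers close. It gives the time, the measured TCP pose, the force, the opening and the grip force at its end, in the units of the state.
- bot.read_state(): the state, without advancing time (a new reading comes with each control period).
- bot.read_camera(name): name is "scene" or "top"; returns (picture, depth): 420x560x3 uint8, red, green, blue; 420x560 float32, m along the optical axis (not along the pixel's ray), 0 where there is no reading.
- bot.get_calibration(name): a dict with "vfov" (degrees; the focal length in pixels is half the picture's height over the tangent of half this angle, whatever the lens; pixels are square), "cx", "cy" (the principal point, pixels), "rvec" (rotation vector, rad) and "tvec" (3), from world to camera coordinates, as OpenCV has them. Camera axes: x right, y down, z forward; pixel columns grow to the right and rows downward; lengths in m; the calibration is good to about 2 mm. A picture is of the moment at which its call begins. get_calibration takes no time and is no camera call.
- bot.finish_job(): hands the job in; it is judged then, once.
The state is a dict: "time": time; "q": joint angles; "joint_vel": joint speeds; "joint_torque": joint torques, N m; "tool_pos": TCP position; "tcp_rot": TCP orientation; "wrist_force": force on the tool from outside, world axes, zero at the start; "torque": the same for the moment, N m; "width": opening from 0.0 (shut) to 1.0 (fully open); "grip_force": force on a finger pad.
Only numpy, scipy, OpenCV 4.12 (cv2) and the standard library are available. Lean on these libraries where they do the work, as an engineer would, in place of code of your own. Each camera call takes 0.05 s, during which the arm holds its last target. There are 200 camera calls.

## Working session

There is one attempt and no reset: what is moved stays moved. The work goes in short steps, Python scripts to look and compute and a tool call to move; the robot and the scene stay as the last step left them, time stands still between calls to the robot, and variables do not carry over. Pictures are saved under pics/ and viewed, at most 10 in all, crops included, and the job is handed in when it is done.

Besides the shell and the picture viewer there is one more tool, called after ">>>" as a command line: name --pt "numbers of a row" for each row, then --argument value for the rest. jog_arm: Moves the arm, as the interface text tells. Its arguments: {"type":"object","properties":{"motion":{"type":"array"},"force":{"type":"number"}},"required":["motion"]}

```bash
mkdir -p pics; cat > h.py <<'E'
import numpy as np, cv2
from workcell import bot
def cal(n):
    c=bot.get_calibration(n); f=210/np.tan(np.radians(c["vfov"])/2)
    R=cv2.Rodrigues(np.array(c["rvec"],float))[0]; return c,f,R,np.array(c["tvec"],float)
def ray(n,u,v,z):
    c,f,R,t=cal(n); d=R.T@np.array([(u-c["cx"])/f,(v-c["cy"])/f,1]); o=-R.T@t
    return o+d*(z-o[2])/d[2]
def cloud(n,dep):
    c,f,R,t=cal(n); v,u=np.indices(dep.shape)
    P=np.stack([(u-c["cx"])/f*dep,(v-c["cy"])/f*dep,dep],-1)
    return (P-t)@R
def proj(n,p):
    c,f,R,t=cal(n); q=R@np.array(p)+t; return q[0]/q[2]*f+c["cx"],q[1]/q[2]*f+c["cy"]
E
python3 - <<'E'
from h import *
for n in("scene","top"):
    p,d=bot.read_camera(n); np.savez(n+"0",p=p,d=d); cv2.imwrite(f"pics/{n}0.png",p[...,::-1])
    c=bot.get_calibration(n);_,f,R,t=cal(n);print(c,f,-R.T@t,(d>0).mean())
print(bot.read_state())
E
```

```text
{'vfov': 57.56626511444662, 'cx': 276.88758473381165, 'cy': 208.39894428973614, 'rvec': array([ 0.67730164, -2.4411588 ,  1.40248579]), 'tvec': array([0.41519665, 0.20783471, 0.80203509])} 382.2551011133166 [0.07059627 0.72028282 0.57883732] 0.9961649659863946
{'vfov': 47.54141168744358, 'cx': 278.86909645093755, 'cy': 202.77771828356526, 'rvec': array([ 2.18709201, -2.19373341,  0.10684998]), 'tvec': array([-0.03663423,  0.50988555,  1.15215734])} 476.7938180361844 [ 0.41788151 -0.01575789  1.1890831 ] 0.9961054421768708
{'time': 0.1, 'q': array([-1.36092172e+00,  2.64690362e-01,  1.60523804e+00,  1.79522879e-05,
        1.27372671e+00, -3.68967799e-02]), 'joint_vel': array([ 6.13842812e-04, -1.65170800e-03, -3.44000130e-03,  2.08030671e-03,
       -6.69525962e-04,  3.51157886e-05]), 'joint_torque': array([ 1.14238007e-04, -5.16707861e+01, -3.68589163e+01, -6.09844847e-05,
        6.27948437e-03,  2.45924689e-06]), 'tool_pos': array([ 0.16475198, -0.65389582,  0.23007776]), 'tcp_rot': array([-3.11566953e+00, -3.86383508e-01,  2.52829270e-04]), 'wrist_force': array([-0.52853728, -0.19203252,  0.47778533]), 'torque': array([-0.00417988,  0.04801025, -0.02620084]), 'grip_force': 0.0, 'width': 1.0025381724650786}
```

View pics/top0.png

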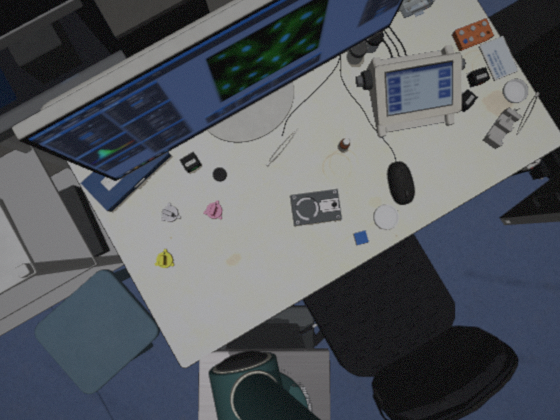

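View pics/scene0.png

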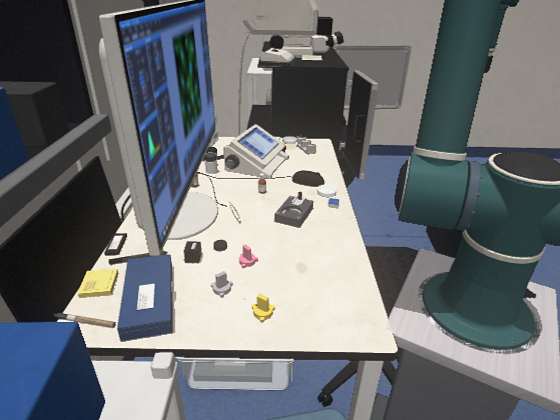

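Candidates shaped like the insert, in the top picture: grey (171,213), pink (214,211) and yellow (165,260). The grey one is the bright steel insert. The holder is at (316,207), with its pocket at (306,208) and its latch on the right. I'll confirm in one enlarged crop.

```bash
python3 - <<'E'
from h import *
T=np.load("top0.npz");S=np.load("scene0.npz")
def cr(p,u,v,w,h,k): return cv2.resize(p[v-h//2:v+h//2,u-w//2:u+w//2],None,fx=k,fy=k,interpolation=cv2.INTER_CUBIC)
a=np.hstack([cr(T["p"],171,213,40,30,10),cr(T["p"],316,207,64,48,6.25)[:, :400]])
b=np.hstack([cr(S["p"],221,283,40,30,10),cr(S["p"],295,209,64,48,6.25)[:, :400]])
cv2.imwrite("pics/c1.png",np.vstack([a,b])[...,::-1])
C=cloud("top",T["d"]);D=cloud("scene",S["d"])
def rep(C,x,y,r,z0):
    m=(np.hypot(C[...,0]-x,C[...,1]-y)<r)&(C[...,2]>z0)&(C[...,2]<.1)
    return m
for nm,u,v in(("ins",171,213),("hold",316,207),("pocket",306,208),("knob",331,206)):
    print(nm,ray("top",u,v,.02))
i=ray("top",171,213,.02);h=ray("top",316,207,.02)
for nm,X in(("top",C),("scene",D)):
    m=rep(X,i[0],i[1],.04,.03);P=X[m];print(nm,"bar",m.sum(),P.mean(0),P.max(0),P.min(0))
    for lo,hi in((.018,.03),(.04,.06)):
        m=rep(X,h[0],h[1],.08,lo)&(X[...,2]<hi);P=X[m]
        print(nm,lo,m.sum(),np.median(P,0),P.mean(0))
        if m.sum()>5: print(cv2.minAreaRect(P[:,:2].astype(np.float32)*1000))
E
```

```text
ins [0.48533071 0.22573474 0.02      ]
hold [ 0.49916541 -0.12957668  0.02      ]
pocket [ 0.4967596  -0.10490643  0.02      ]
knob [ 0.50154411 -0.16661889  0.02      ]
top bar 46 [0.48580322 0.2310698  0.04300146] [0.49363135 0.24307944 0.04726471] [0.47909402 0.22044696 0.0312292 ]
top 0.018 907 [ 0.50085965 -0.13624148  0.02598119] [ 0.50026209 -0.13041987  0.02569631]
((500.1485595703125, -127.49702453613281), (76.158203125, 118.78031158447266), 7.502313613891602)
top 0.04 22 [ 0.50523799 -0.16961605  0.05263313] [ 0.50517693 -0.16951776  0.05142548]
((505.4172058105469, -169.49729919433594), (10.144121170043945, 10.174230575561523), 62.95984649658203)
scene bar 85 [0.48443086 0.23550629 0.03946652] [0.49318954 0.24572197 0.04609772] [0.47823736 0.22139197 0.03033536]
scene 0.018 456 [ 0.49278439 -0.12503837  0.02553726] [ 0.4969195  -0.11793779  0.02495203]
((499.8980712890625, -125.54342651367188), (77.74837493896484, 121.43950653076172), 7.381289958953857)
scene 0.04 20 [ 0.50408882 -0.16574839  0.04967973] [ 0.50379262 -0.16666334  0.04871203]
((504.1212158203125, -166.94021606445312), (10.382490158081055, 8.254634857177734), 38.459800720214844)
```

View pics/c1.png

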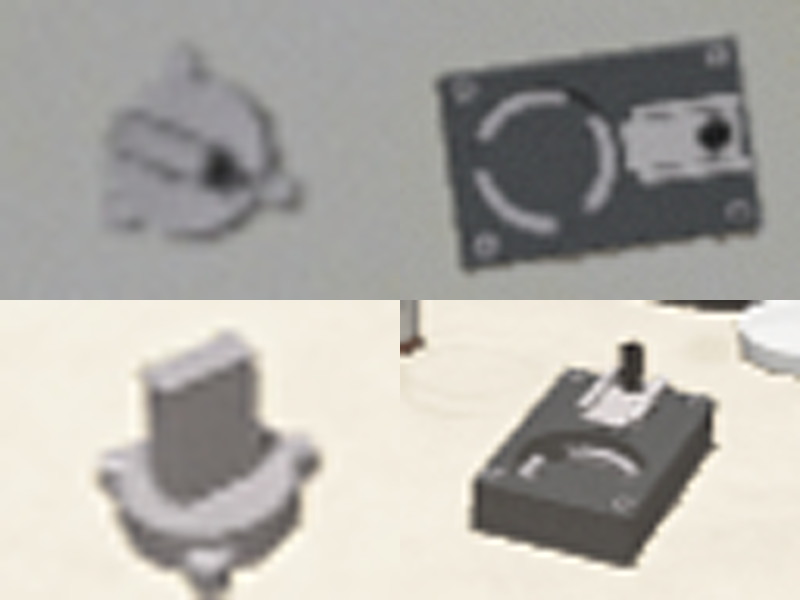

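The crop shows the grey steel insert with its bar and lugs at about (285,190), (190,60) and (120,215). It also shows the holder, with ledge gaps at left, upper right and lower right. Next I'll measure these precisely.

```bash
python3 - <<'E'
from h import *
T=np.load("top0.npz");S=np.load("scene0.npz")
C=cloud("top",T["d"]);D=cloud("scene",S["d"])
c=np.array([.486,.229])
for nm,X in(("top",C),("scene",D)):
    r=np.hypot(X[...,0]-c[0],X[...,1]-c[1])
    P=X[(r<.04)&(X[...,2]>.0405)&(X[...,2]<.06)];b=P[:,:2].mean(0)
    w,V=np.linalg.eigh(np.cov(P[:,:2].T));a=V[:,1];print(nm,"bartop",len(P),P.mean(0),"ang",np.degrees(np.arctan2(a[1],a[0])),np.sqrt(w)*1e3,cv2.minAreaRect((P[:,:2]*1e3).astype(np.float32)))
    M=X[(r<.04)&(X[...,2]>.003)&(X[...,2]<.016)]
    print(" disc",len(M),M.mean(0),cv2.minEnclosingCircle((M[:,:2]*1e3).astype(np.float32)))
    cc=b
    for _ in range(3):
        q=M[:,:2]-cc; rr=np.hypot(*q.T); th=np.arctan2(q[:,1],q[:,0]); s=(rr>.0225)&(rr<.031)
        ph=np.degrees(np.angle(np.exp(3j*th[s]).mean()))/3; print("  lug ang mod120",ph,s.sum(),np.abs(np.exp(3j*th[s]).mean()))
        k=M[(rr>.018)&(rr<.0215)]
        break
# pocket: bright ledge pixels, top
g=cv2.cvtColor(T["p"],cv2.COLOR_RGB2GRAY).astype(float)
pk=np.array([.4971,-.1049]); rr=[];
pts=[]
for v in range(185,232):
    for u in range(284,345):
        w=ray("top",u,v,.017); d=w[:2]-pk
        if np.hypot(*d)<.033: pts.append((*w[:2],g[v,u]))
pts=np.array(pts); print("gray pct",np.percentile(pts[:,2],[5,50,75,95]))
B=pts[pts[:,2]>(np.percentile(pts[:,2],20)+np.percentile(pts[:,2],97))/2]
A=np.c_[2*B[:,:2],np.ones(len(B))];s=np.linalg.lstsq(A,(B[:,:2]**2).sum(1),rcond=None)[0]
print("circle",s[:2],np.sqrt(s[2]+s[0]**2+s[1]**2))
th=np.degrees(np.arctan2(B[:,1]-s[1],B[:,0]-s[0]))
z=np.exp(3j*np.radians(th)).mean();print("arc centre mod120",np.degrees(np.angle(z))/3,"slot",(np.degrees(np.angle(z))/3+60+60)%120-60,abs(z))
h=np.histogram(th,bins=np.arange(-180,181,10))[0];print(h)
# tall obstacles near insert / path
for X in(C,D):
    for zl,zh in((.08,.2),(.2,.5)):
        m=(X[...,2]>zl)&(X[...,2]<zh)&(X[...,0]>.3)&(abs(X[...,1])<.45);P=X[m]
        if len(P): i=np.hypot(P[:,0]-.486,P[:,1]-.232).argmin();print("obst",zl,P[i],"minx",P[P[:,0].argmin()])
E
```

```text
top bartop 39 [0.48606043 0.23179059 0.04412001] ang 69.1702714724093 [2.96755517 7.11518799] ((486.1273193359375, 232.10984802246094), (24.08244514465332, 9.843598365783691), 67.72303771972656)
 disc 219 [0.48709411 0.2303504  0.00944088] ((486.4148864746094, 229.54031372070312), 38.44552993774414)
  lug ang mod120 4.161575384460854 30 0.5709360214092553
scene bartop 43 [0.48522238 0.23467008 0.04348448] ang 72.7633469467368 [3.00552813 6.963936  ] ((485.7087097167969, 233.56634521484375), (24.32206153869629, 10.661811828613281), 77.01377868652344)
 disc 197 [0.48026936 0.2387718  0.01022995] ((481.63897705078125, 231.95668029785156), 30.892881393432617)
  lug ang mod120 8.908237242268028 22 0.9558471724343315
gray pct [ 67.    73.    94.25 146.05]
circle [ 0.49636336 -0.106754  ] 0.025347990126463195
arc centre mod120 24.88591765120772 slot -35.114082348792294 0.3335820888299771
[4 0 0 0 2 5 6 3 4 5 4 4 3 1 0 0 2 4 4 3 5 4 4 5 3 0 0 1 5 4 5 5 5 4 5 3]
obst 0.08 [0.57749833 0.27733281 0.19909911] minx [0.55033797 0.32611977 0.14909174]
obst 0.2 [0.5746591  0.28446141 0.22942943] minx [0.55153467 0.32633635 0.20519924]
obst 0.08 [0.57606017 0.28151193 0.14857388] minx [0.54988738 0.32622666 0.14951565]
obst 0.2 [0.5727132  0.28818546 0.20400444] minx [0.55074617 0.3284568  0.22285177]
```

>>> jog_arm --pt "0 35 -22 0 0" --pt "0 35 -22 0 0" --pt "0 35 -22 0 0" --pt "0 35 -22 0 0" --pt "0 35 -22 0 0" --pt "0 35 -22 0 0" --pt "0 35 -22 0 0" --pt "0 35 -22 0 0" --pt "0 35 -22 0 0" --pt "0 35 -22 0 0"

```text
time: 0.93
tool_pos: [0.4513, -0.3538, 0.2309]
tcp_rot: [-3.117, -0.386, 0.001]
wrist_force: [1.2, -0.4, 0.6]
width: 0.503
grip_force: 0.0
```

>>> jog_arm --pt "0 12 -37 0 0" --pt "0 12 -37 0 0" --pt "0 12 -37 0 0" --pt "0 12 -37 0 0" --pt "0 12 -37 0 0" --pt "0 12 -37 0 0" --pt "0 12 -37 0 0" --pt "0 12 -37 0 0" --pt "0 12 -37 0 0" --pt "0 12 -37 0 0"

```text
time: 1.77
tool_pos: [0.4759, 0.0342, 0.231]
tcp_rot: [3.118, 0.386, -0.0]
wrist_force: [1.1, 0.3, 0.8]
width: 0.501
grip_force: 0.0
```

>>> jog_arm --pt "0 12 -37 0 0" --pt "0 12 -37 0 0" --pt "0 12 -37 0 0" --pt "0 12 -37 0 0" --pt "0 12 -37 0 0" --pt "0 0 0 0 0" --pt "0 0 0 0 0"

```text
time: 2.35
tool_pos: [0.4889, 0.2282, 0.2306]
tcp_rot: [3.116, 0.393, -0.002]
wrist_force: [-0.0, -0.1, 0.7]
width: 0.501
grip_force: 0.0
```

>>> jog_arm --pt "0 0 0 10 -7" --pt "0 0 0 10 -7" --pt "0 0 0 10 -7" --pt "0 0 0 10 -7" --pt "0 0 0 10 -7" --pt "0 0 0 10 -7" --pt "0 0 0 10 -7" --pt "0 0 0 10 -7" --pt "0 0 0 0 0" --pt "0 0 0 0 0"

```text
time: 3.18
tool_pos: [0.4888, 0.2248, 0.1505]
tcp_rot: [-2.576, -1.799, 0.004]
wrist_force: [0.3, -1.1, 0.2]
width: 0.501
grip_force: 0.0
```

>>> jog_arm --pt "0 3 -3 15 0" --pt "0 3.5 -2.5 15 0" --pt "0 0 0 15 0" --pt "0 0 0 15 0" --pt "0 0 0 15 0" --pt "0 0 0 0 0" --pt "0 0 0 0 0" --pt "0 0 0 0 0"

```text
time: 3.85
tool_pos: [0.4875, 0.2345, 0.0776]
tcp_rot: [2.572, 1.803, 0.003]
wrist_force: [-0.8, -0.3, 0.1]
width: 0.496
grip_force: 0.0
```

```bash
python3 - <<'E'
from h import *
out=[]
for n in("top","scene"):
    p,d=bot.read_camera(n);u,v=map(int,proj(n,(.486,.233,.045)));np.savez(n+"1",p=p,d=d)
    out.append(cv2.resize(p[v-40:v+40,u-40:u+40],(400,400),interpolation=cv2.INTER_CUBIC))
cv2.imwrite("pics/g1.png",np.hstack(out)[...,::-1])
for _ in range(3):
    s=bot.read_state();print(s["tool_pos"],s["tcp_rot"])
E
```

```text
[0.48781061 0.23475624 0.07794498] [2.57169184 1.80339753 0.00427433]
[0.48781061 0.23475624 0.07794498] [2.57169184 1.80339753 0.00427433]
[0.48781061 0.23475624 0.07794498] [2.57169184 1.80339753 0.00427433]
```

View pics/g1.png

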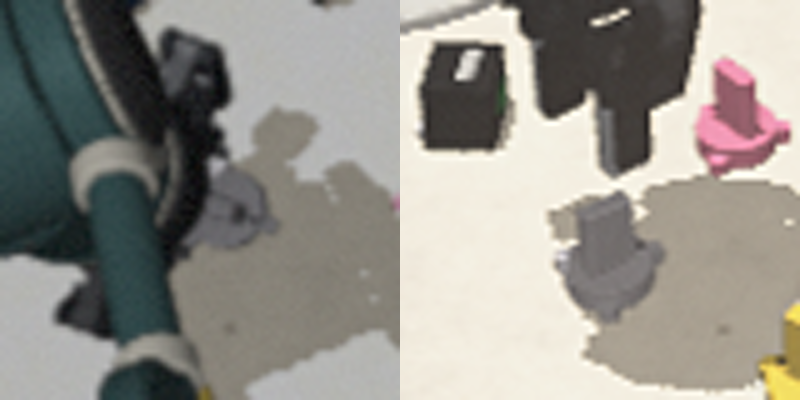

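The scene crop shows the fingers straddling above the steel bar at about (605,210), with both sides clear. I'll descend and grip.

>>> jog_arm --pt "0 -2 -1 12 0" --pt "0 0 0 12 0" --pt "0 0 0 12 0" --pt "0 0 0 12 0" --pt "0 0 0 10.5 0" --pt "0 0 0 0 0" --pt "0 0 0 0 0" --force 35

```text
time: 4.53
tool_pos: [0.4837, 0.2324, 0.0162]
tcp_rot: [-2.571, -1.805, 0.005]
wrist_force: [-0.2, 0.8, 0.3]
width: 0.5
grip_force: 0.0
```

>>> jog_arm --pt "-0.5 0 0 0 0" --pt "-0.6 0 0 0 0" --pt "-0.7 0 0 0 0" --pt "-0.8 0 0 0 0" --pt "-1 0 0 0 0" --pt "-1 0 0 0 0" --pt "-1 0 0 0 0" --pt "-1 0 0 0 0" --pt "-1 0 0 0 0" --force 35

```text
time: 5.28
tool_pos: [0.4858, 0.2333, 0.0187]
tcp_rot: [2.571, 1.805, 0.003]
wrist_force: [-0.6, 0.1, 6.0]
width: 0.109
grip_force: 35.2
```

>>> jog_arm --pt "-1 0 0 -5 0" --pt "-1 0 0 -10 0" --pt "-1 0 0 -15 0" --pt "-1 0 0 -20 0" --pt "-1 0 0 -20 0" --pt "-1 0 0 -20 0" --pt "-1 0 0 0 0"

```text
time: 5.87
tool_pos: [0.4874, 0.234, 0.1121]
tcp_rot: [2.57, 1.804, 0.011]
wrist_force: [1.0, 0.2, -2.0]
width: 0.11
grip_force: 34.2
```

>>> jog_arm --pt "-1 -31 13 0 0" --pt "-1 -32 12.5 0 0" --pt "-1 -31 13 0 0" --pt "-1 -32 12.5 0 0" --pt "-1 -31 13 0 0" --pt "-1 -32 12.5 0 0" --pt "-1 -31 13 0 0" --pt "-1 -32 12.5 0 0" --pt "-1 -31 13 0 0" --pt "-1 -32 12.5 0 0"

```text
time: 6.7
tool_pos: [0.4965, -0.108, 0.1065]
tcp_rot: [-2.57, -1.804, 0.002]
wrist_force: [0.2, 0.4, -2.9]
width: 0.11
grip_force: 34.3
```

>>> jog_arm --pt "-1 0 0 0 6.5" --pt "-1 0 0 0 6.5" --pt "-1 0 0 0 6.5" --pt "-1 0 0 0 6.5" --pt "-1 0 0 0 6.5" --pt "-1 0 0 0 6.5" --pt "-1 0 0 0 6.5" --pt "-1 0 0 0 0" --pt "-1 0 0 0 0" --pt "-1 0 0 0 0"

```text
time: 7.53
tool_pos: [0.4972, -0.1065, 0.107]
tcp_rot: [-3.068, -0.674, 0.002]
wrist_force: [-0.2, -0.4, -2.7]
width: 0.112
grip_force: 34.4
```

```bash
python3 - <<'E'
from h import *
s=bot.read_state();t=s["tool_pos"];print(t,s["tcp_rot"],s["wrist_force"],s["torque"])
out=[]
for n in("top","scene"):
    p,d=bot.read_camera(n);u,v=map(int,proj(n,(.497,-.107,.05)));np.savez(n+"2",p=p,d=d)
    out.append(cv2.resize(p[v-40:v+40,u-40:u+40],(400,400),interpolation=cv2.INTER_CUBIC))
    X=cloud(n,d); P=X[(np.hypot(X[...,0]-t[0],X[...,1]-t[1])<.04)&(abs(X[...,2]-t[2]+.007)<.008)]
    print(n,len(P),P.mean(0) if len(P) else 0,P.min(0),P.max(0))
cv2.imwrite("pics/g2.png",np.hstack(out)[...,::-1])
E
```

```text
[ 0.4971813  -0.1065086   0.10702777] [-3.06770820e+00 -6.74412040e-01  1.88433245e-03] [-0.22881244 -0.44881572 -2.73653231] [ 0.02654897 -0.00694951 -0.01526312]Traceback (most recent call last):
  File "<stdin>", line 8, in <module>
    return umr_minimum(a, axis, None, out, keepdims, initial, where)
ValueError: zero-size array to reduction operation minimum which has no identity
```

```bash
python3 - <<'E'
from h import *
s=bot.read_state();t=s["tool_pos"]
n="scene";p,d=bot.read_camera(n);u,v=map(int,proj(n,(.497,-.107,.06)));np.savez(n+"2",p=p,d=d)
print(u,v)
cv2.imwrite("pics/g2.png",cv2.resize(p[v-45:v+45,u-60:u+60],(800,600),interpolation=cv2.INTER_CUBIC)[...,::-1])
X=cloud(n,d); P=X[(np.hypot(X[...,0]-t[0],X[...,1]-t[1])<.045)&(X[...,2]>t[2]-.025)&(X[...,2]<t[2]+.004)]
print(n,len(P),P.mean(0),P.min(0),P.max(0))
for z in np.arange(t[2]-.025,t[2]+.004,.003):
    q=P[abs(P[:,2]-z)<.0015]
    if len(q): print(round(z,3),len(q),q.min(0).round(4),q.max(0).round(4))
E
```

```text
291 199
scene 131 [ 0.49113353 -0.09741973  0.09854571] [ 0.47185088 -0.12455012  0.08803667] [ 0.51670342 -0.07799917  0.11118197]
0.088 2 [ 0.4957 -0.0984  0.088 ] [ 0.5154 -0.0856  0.089 ]
0.091 19 [ 0.4729 -0.1116  0.09  ] [ 0.5167 -0.0794  0.0926]
0.094 18 [ 0.4719 -0.1165  0.0928] [ 0.5028 -0.078   0.0953]
0.097 22 [ 0.4719 -0.1203  0.0961] [ 0.5139 -0.0782  0.0986]
0.1 41 [ 0.4778 -0.1246  0.0988] [ 0.5147 -0.0864  0.1018]
0.103 17 [ 0.4768 -0.1179  0.1018] [ 0.5134 -0.0886  0.1036]
0.106 4 [ 0.4854 -0.1048  0.1069] [ 0.5065 -0.0947  0.1077]
0.109 6 [ 0.4855 -0.099   0.1082] [ 0.5063 -0.0922  0.1103]
```

View pics/g2.png

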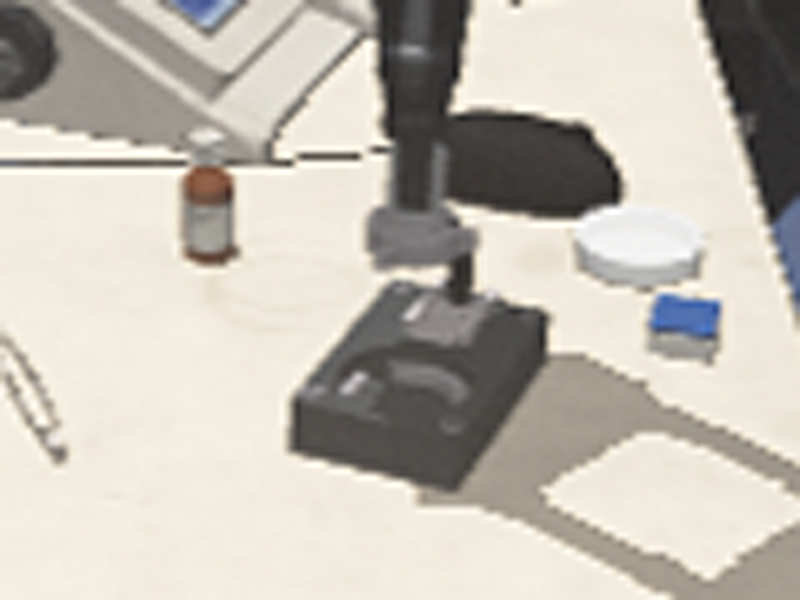

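The crop shows the insert hanging level above the holder at about (420,235), with the pocket below it at (400,380). It needs about +2 mm in world y. I'll lower it to just above the block.

>>> jog_arm --pt "-1 1 -2 12 0" --pt "-1 0 0 12 0" --pt "-1 0 0 12 0" --pt "-1 0 0 12 0" --pt "-1 0 0 8 0" --pt "-1 0 0 0 0" --pt "-1 0 0 0 0" --pt "-1 0 0 0 0"

```text
time: 8.3
tool_pos: [0.4982, -0.1046, 0.0518]
tcp_rot: [3.069, 0.67, 0.0]
wrist_force: [0.4, -0.1, -3.4]
width: 0.106
grip_force: 34.3
```

```bash
python3 - <<'E'
from h import *
n="scene";T=[]
for k in range(4):
    p,d=bot.read_camera(n);s=bot.read_state();T.append(s["tool_pos"])
print(np.array(T).round(4),s["wrist_force"]);t=np.mean(T,0)
u,v=map(int,proj(n,(.497,-.107,.03)));np.savez(n+"3",p=p,d=d)
cv2.imwrite("pics/g3.png",cv2.resize(p[v-24:v+24,u-32:u+32],(800,600),interpolation=cv2.INTER_CUBIC)[...,::-1])
X=cloud(n,d)
for z in(.032,.035,.038,.041):
    q=X[(np.hypot(X[...,0]-t[0],X[...,1]-t[1])<.035)&(abs(X[...,2]-z)<.0015)]
    if len(q): print(z,len(q),q.min(0).round(4),q.max(0).round(4))
q=X[(np.hypot(X[...,0]-.5,X[...,1]+.126)<.08)&(abs(X[...,2]-.025)<.004)];print(cv2.minAreaRect((q[:,:2]*1e3).astype(np.float32)))
E
```

```text
[[ 0.4986 -0.1047  0.0523]
 [ 0.4988 -0.1047  0.0525]
 [ 0.4987 -0.1047  0.0526]
 [ 0.4987 -0.1046  0.0526]] [ 0.21196421  0.46609581 -2.59319656]
0.032 3 [ 0.4766 -0.1392  0.0315] [ 0.4951 -0.0884  0.0332]
0.035 10 [ 0.4779 -0.1093  0.0341] [ 0.4973 -0.0808  0.0364]
0.038 19 [ 0.4743 -0.1377  0.0366] [ 0.5147 -0.0771  0.0395]
0.041 20 [ 0.4758 -0.1145  0.0397] [ 0.5085 -0.0753  0.0425]
((500.5841369628906, -126.7585220336914), (78.53866577148438, 124.9810562133789), 7.983486175537109)
```

View pics/g3.png

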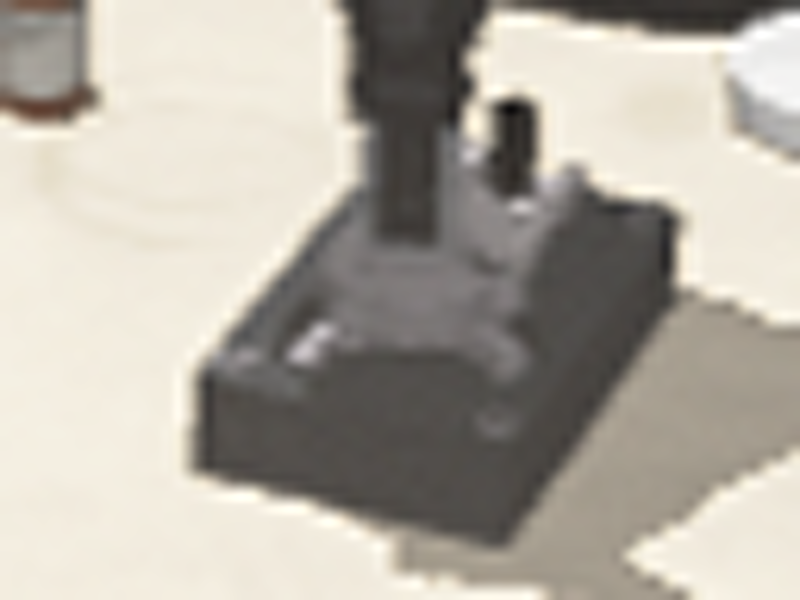

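The crop shows the insert hovering just above the pocket, roughly centred at about (420,300). I'll lower it gently and watch the force.

>>> jog_arm --pt "-1 -1 -0.5 2 0" --pt "-1 0 0 2 0" --pt "-1 0 0 1 0" --pt "-1 0 0 1 0" --pt "-1 0 0 1 0" --pt "-1 0 0 1 0" --pt "-1 0 0 1 0" --pt "-1 0 0 0 0"

```text
time: 9.17
tool_pos: [0.4966, -0.1044, 0.0425]
tcp_rot: [-3.069, -0.67, 0.001]
wrist_force: [0.5, -0.9, -2.1]
width: 0.106
grip_force: 34.4
```

>>> jog_arm --pt "-1 0 0 0.5 0" --pt "-1 0 0 0.5 0" --pt "-1 0 0 0 0"

```text
time: 9.42
tool_pos: [0.4968, -0.1044, 0.0417]
tcp_rot: [-3.069, -0.67, 0.0]
wrist_force: [0.4, 0.7, -3.0]
width: 0.109
grip_force: 34.4
```

>>> jog_arm --pt "-1 0 0 0.5 0" --pt "-1 0 0 0.5 0" --pt "-1 0 0 0 0"

```text
time: 9.67
tool_pos: [0.4967, -0.1044, 0.0407]
tcp_rot: [-3.069, -0.67, 0.0]
wrist_force: [0.2, -0.2, -2.2]
width: 0.109
grip_force: 34.4
```

>>> jog_arm --pt "-1 0 0 0.5 0" --pt "-1 0 0 0.5 0" --pt "-1 0 0 0.5 0" --pt "-1 0 0 0.5 0" --pt "-1 0 0 0 0"

```text
time: 10.08
tool_pos: [0.4967, -0.1044, 0.0386]
tcp_rot: [-3.069, -0.67, 0.0]
wrist_force: [-0.0, -0.2, -2.5]
width: 0.107
grip_force: 34.4
```

>>> jog_arm --pt "-1 0 0 0.5 0" --pt "-1 0 0 0.5 0" --pt "-1 0 0 0.5 0" --pt "-1 0 0 0 0"

```text
time: 10.42
tool_pos: [0.4967, -0.1044, 0.0371]
tcp_rot: [-3.069, -0.67, 0.0]
wrist_force: [-0.7, 0.1, -2.7]
width: 0.107
grip_force: 34.4
```

>>> jog_arm --pt "-1 0 0 0.5 0" --pt "-1 0 0 0.5 0" --pt "-1 0 0 0 0"

```text
time: 10.67
tool_pos: [0.4967, -0.1044, 0.0362]
tcp_rot: [-3.069, -0.67, 0.0]
wrist_force: [0.7, 0.1, -2.9]
width: 0.105
grip_force: 34.4
```

Now onto the ledge or into the slots.

>>> jog_arm --pt "-1 0 0 0.5 0" --pt "-1 0 0 0.5 0" --pt "-1 0 0 0 0"

```text
time: 10.92
tool_pos: [0.4967, -0.1044, 0.0351]
tcp_rot: [-3.069, -0.67, 0.0]
wrist_force: [0.1, -0.2, -3.5]
width: 0.109
grip_force: 34.4
```

>>> jog_arm --pt "-1 0 0 0.5 0" --pt "-1 0 0 0.5 0" --pt "-1 0 0 0 0"

```text
time: 11.17
tool_pos: [0.4967, -0.1044, 0.0342]
tcp_rot: [-3.069, -0.67, 0.0]
wrist_force: [-0.3, -0.5, -3.4]
width: 0.11
grip_force: 34.4
```

>>> jog_arm --pt "-1 0 0 0.4 0" --pt "-1 0 0 0 0"

```text
time: 11.33
tool_pos: [0.4968, -0.1044, 0.0338]
tcp_rot: [-3.069, -0.67, 0.0]
wrist_force: [-1.1, 0.4, -2.8]
width: 0.105
grip_force: 34.4
```

>>> jog_arm --pt "-1 0 0 0.5 0" --pt "-1 0 0 0.5 0" --pt "-1 0 0 0 0"

```text
time: 11.58
tool_pos: [0.4967, -0.1044, 0.0328]
tcp_rot: [-3.069, -0.67, 0.0]
wrist_force: [0.3, -0.0, -2.5]
width: 0.107
grip_force: 34.4
```

>>> jog_arm --pt "-1 0 0 0.5 0" --pt "-1 0 0 0 0"

```text
time: 11.75
tool_pos: [0.4967, -0.1044, 0.0323]
tcp_rot: [-3.069, -0.67, 0.0]
wrist_force: [0.7, -0.0, -2.2]
width: 0.103
grip_force: 34.4
```

>>> jog_arm --pt "-1 0 0 0.5 0" --pt "-1 0 0 0 0"

```text
time: 11.92
tool_pos: [0.4967, -0.1044, 0.0318]
tcp_rot: [-3.069, -0.67, 0.0]
wrist_force: [-0.1, 1.0, -2.7]
width: 0.114
grip_force: 34.4
```

>>> jog_arm --pt "-1 0 0 0.5 0" --pt "-1 0 0 0 0"

```text
time: 12.08
tool_pos: [0.4967, -0.1044, 0.0313]
tcp_rot: [-3.069, -0.67, 0.0]
wrist_force: [-0.0, 0.6, -2.5]
width: 0.111
grip_force: 34.4
```

>>> jog_arm --pt "-1 0 0 0.5 0" --pt "-1 0 0 0.5 0" --pt "-1 0 0 0 0"

```text
time: 12.33
tool_pos: [0.4967, -0.1044, 0.0303]
tcp_rot: [-3.069, -0.67, 0.0]
wrist_force: [0.3, -0.4, -1.6]
width: 0.111
grip_force: 34.4
```

>>> jog_arm --pt "-1 0 0 0.5 0" --pt "-1 0 0 0.5 0" --pt "-1 0 0 0 0"

```text
time: 12.58
tool_pos: [0.4967, -0.1044, 0.0293]
tcp_rot: [-3.069, -0.67, 0.0]
wrist_force: [-0.4, -0.0, -2.9]
width: 0.107
grip_force: 34.4
```

>>> jog_arm --pt "-1 0 0 0.5 0" --pt "-1 0 0 0 0"

```text
time: 12.75
tool_pos: [0.4967, -0.1044, 0.0288]
tcp_rot: [-3.069, -0.67, 0.0]
wrist_force: [-0.8, -0.1, -2.5]
width: 0.108
grip_force: 34.4
```

>>> jog_arm --pt "-1 0 0 0.4 0" --pt "-1 0 0 0 0"

```text
time: 12.92
tool_pos: [0.4968, -0.1044, 0.0287]
tcp_rot: [-3.069, -0.67, 0.0]
wrist_force: [-0.9, -0.1, -0.4]
width: 0.11
grip_force: 34.7
```

It landed softly at TCP z 28.7 mm, which matches the home height. I'll release with a small opening, lift and check.

>>> jog_arm --pt "-0.6 0 0 0 0" --pt "-0.6 0 0 0 0" --pt "-0.6 0 0 0 0" --pt "-0.6 0 0 0 0" --pt "-0.6 0 0 -5 0" --pt "-0.6 0 0 -15 0" --pt "-0.6 0 0 -25 0" --pt "-0.6 0 0 -25 0" --pt "-0.6 0 0 -25 0" --pt "-0.6 0 0 -25 0"

```text
time: 13.75
tool_pos: [0.4966, -0.1044, 0.15]
tcp_rot: [3.069, 0.67, 0.0]
wrist_force: [0.1, 0.8, -0.7]
width: 0.196
grip_force: 0.0
```

```bash
python3 - <<'E'
from h import *
n="scene";p,d=bot.read_camera(n);s=bot.read_state();print(s["tool_pos"],s["tcp_rot"],s["width"])
u,v=map(int,proj(n,(.5,-.12,.03)));np.savez(n+"4",p=p,d=d)
cv2.imwrite("pics/g4.png",cv2.resize(p[v-30:v+30,u-40:u+40],(800,600),interpolation=cv2.INTER_CUBIC)[...,::-1])
X=cloud(n,d);r=np.hypot(X[...,0]-.497,X[...,1]+.1045)
bar=X[(r<.025)&(X[...,2]>.045)&(X[...,2]<.07)];print("bar top",len(bar),bar.mean(0) if len(bar) else 0,np.median(bar[:,2]))
ds=X[(r<.019)&(X[...,2]<.034)];print("disc z",len(ds),np.percentile(ds[:,2],[10,50,90]))
E
```

```text
[ 0.50026739 -0.10532326  0.15576454] [3.06514528 0.6695281  0.01273334] 0.19991673882556424
bar top 31 [ 0.49424354 -0.10136499  0.05100916] 0.05136812814848814
disc z 70 [0.0206875  0.02280587 0.03140309]
```

View pics/g4.png

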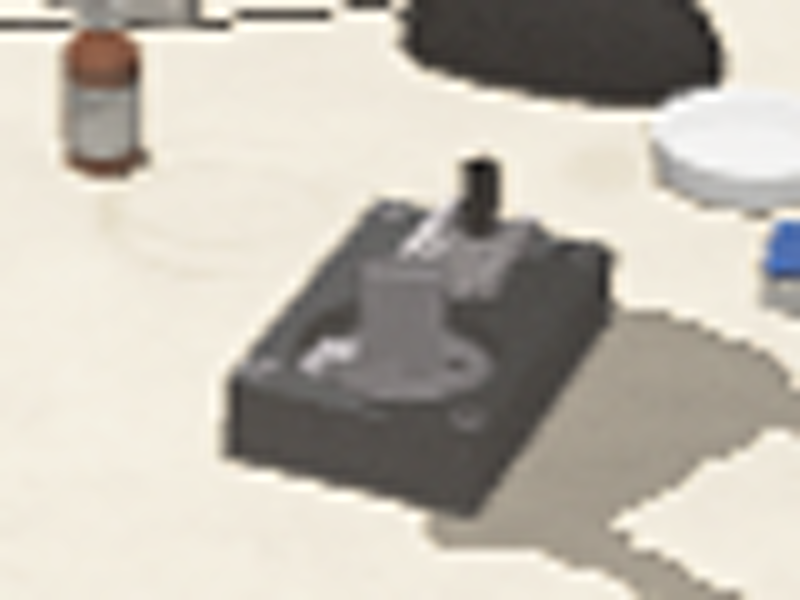

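The crop shows the insert home: its disc sits about 4 mm below the block's top (depth median 22.8 mm), with the bar at (400,310) and the knob at (480,195). Next I'll align the tool with the holder and move over the knob.

>>> jog_arm --pt "0 0 0 0 5.8" --pt "0 0 0 0 5.8" --pt "0 0 0 0 5.7" --pt "0 0 22 0 0" --pt "0 0 22 0 0" --pt "0 0 22 0 0" --pt "0 0 0 0 0" --pt "0 0 0 0 0" --pt "0 0 0 0 0" --pt "0 0 0 0 0" --force 20

```text
time: 14.63
tool_pos: [0.5049, -0.1691, 0.1484]
tcp_rot: [-3.135, -0.202, 0.001]
wrist_force: [-1.1, 0.2, -0.4]
width: 0.497
grip_force: 0.0
```

>>> jog_arm --pt "0 0 0 20 0" --pt "0 0 0 20 0" --pt "0 0 0 20 0" --pt "0 0 0 15 0" --pt "0 0 0 0 0" --pt "0 0 0 0 0" --pt "0 0 0 0 0"

```text
time: 15.22
tool_pos: [0.5059, -0.1696, 0.0744]
tcp_rot: [3.135, 0.202, 0.002]
wrist_force: [-0.2, -0.3, 1.5]
width: 0.5
grip_force: 0.0
```

```bash
python3 - <<'E'
from h import *
n="scene";p,d=bot.read_camera(n);s=bot.read_state();print(s["tool_pos"],s["tcp_rot"],s["width"])
u,v=map(int,proj(n,(.5,-.14,.05)))
cv2.imwrite("pics/g5.png",cv2.resize(p[v-30:v+30,u-40:u+40],(800,600),interpolation=cv2.INTER_CUBIC)[...,::-1])
E
```

```text
[ 0.50629355 -0.16987922  0.07486497] [3.13417575 0.20198009 0.00321524] 0.5003997877216936
```

View pics/g5.png

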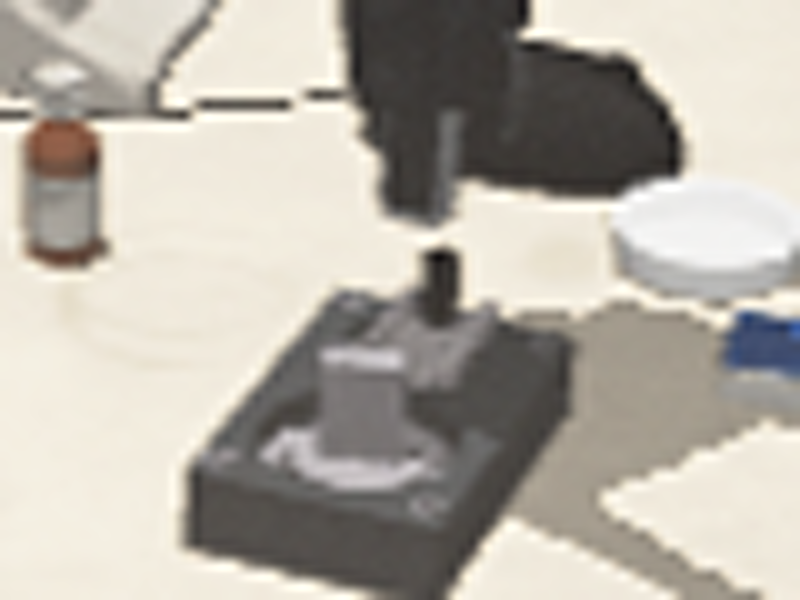

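The crop shows the fingers above the knob at (440,280), straddling it. I'll descend, close on the knob and slide.

>>> jog_arm --pt "0 0 0 10 0" --pt "0 0 0 10 0" --pt "0 0 0 10 0" --pt "0 0 0 5.5 0" --pt "0 0 0 0 0" --pt "-0.4 0 0 0 0" --pt "-0.6 0 0 0 0" --pt "-1 0 0 0 0" --pt "-1 0 0 0 0" --pt "-1 0 0 0 0" --force 20

```text
time: 16.1
tool_pos: [0.5055, -0.17, 0.0383]
tcp_rot: [3.135, 0.201, 0.001]
wrist_force: [-0.1, -0.3, -0.5]
width: 0.128
grip_force: 19.6
```

>>> jog_arm --pt "-1 0 0 0 0" --pt "-1 0 0 0 0" --pt "-1 0 0 0 0"

```text
time: 16.35
tool_pos: [0.5055, -0.17, 0.0383]
tcp_rot: [3.135, 0.201, 0.001]
wrist_force: [0.2, 0.4, -0.6]
width: 0.13
grip_force: 19.6
```

>>> jog_arm --pt "-1 0 -2 0 0" --pt "-1 0 -2 0 0" --pt "-1 0 -2 0 0" --pt "-1 0 -2 0 0" --pt "-1 0 -2 0 0" --pt "-1 0 -2 0 0" --pt "-1 0 -1 0 0" --pt "-1 0 -1 0 0" --pt "-1 0 0 0 0"

```text
time: 17.1
tool_pos: [0.5036, -0.1558, 0.0382]
tcp_rot: [-3.135, -0.201, -0.001]
wrist_force: [0.3, -0.8, 3.7]
width: 0.126
grip_force: 19.9
```

>>> jog_arm --pt "-1 0 -0.5 0 0" --pt "-1 0 -0.5 0 0" --pt "-1 0 0 0 0"

```text
time: 17.35
tool_pos: [0.5036, -0.155, 0.0382]
tcp_rot: [3.135, 0.201, 0.001]
wrist_force: [-0.5, -1.5, 3.0]
width: 0.125
grip_force: 19.9
```

>>> jog_arm --pt "-1 0 -0.5 0 0" --pt "-1 0 -0.5 0 0" --pt "-1 0 0 0 0"

```text
time: 17.6
tool_pos: [0.5036, -0.1549, 0.0382]
tcp_rot: [3.134, 0.202, 0.001]
wrist_force: [0.8, -4.4, 2.7]
width: 0.125
grip_force: 20.0
```

>>> jog_arm --pt "-1 0 -0.5 0 0" --pt "-1 0 0 0 0"

```text
time: 17.77
tool_pos: [0.5036, -0.1548, 0.0382]
tcp_rot: [3.133, 0.202, 0.001]
wrist_force: [-0.3, -6.8, 2.0]
width: 0.13
grip_force: 20.0
```

>>> jog_arm --pt "-1 0 -0.5 0 0" --pt "-1 0 -0.5 0 0" --pt "-1 0 -0.5 0 0" --pt "-1 0 0 0 0" --pt "-1 0 0 0 0"

```text
time: 18.18
tool_pos: [0.5035, -0.1547, 0.0382]
tcp_rot: [3.13, 0.203, 0.002]
wrist_force: [0.8, -12.0, 0.9]
width: 0.13
grip_force: 20.0
```

It's against a hard stop. I'll ease off, open and lift.

>>> jog_arm --pt "-1 0 1 0 0" --pt "-1 0 0.8 0 0" --pt "-0.5 0 0 0 0" --pt "-0.3 0 0 0 0" --pt "-0.2 0 0 0 0" --pt "-0.2 0 0 0 0" --pt "-0.2 0 0 -5 0" --pt "-0.2 0 0 -15 0" --pt "-0.2 0 0 -25 0" --pt "-0.2 0 0 -25 0"

```text
time: 19.02
tool_pos: [0.5019, -0.1531, 0.1078]
tcp_rot: [-3.134, -0.201, 0.005]
wrist_force: [0.6, 0.3, 0.1]
width: 0.402
grip_force: 0.0
```

>>> jog_arm --pt "-0.2 0 10 -35 0" --pt "-0.2 0 20 -30 0" --pt "-0.2 0 30 -20 0" --pt "-0.2 0 40 0 0" --pt "-0.2 0 40 0 0" --pt "-0.2 0 40 0 0" --pt "-0.2 0 40 0 0" --pt "-0.2 0 40 0 0" --pt "-0.2 0 0 0 0" --pt "-0.2 0 0 0 0"

```text
time: 19.85
tool_pos: [0.536, -0.4135, 0.1924]
tcp_rot: [-3.135, -0.197, 0.001]
wrist_force: [0.2, 0.3, -0.4]
width: 0.403
grip_force: 0.0
```

```bash
python3 - <<'E'
from h import *
s=bot.read_state();print(s["tool_pos"],s["wrist_force"])
out=[]
for n in("top","scene"):
    p,d=bot.read_camera(n);u,v=map(int,proj(n,(.5,-.127,.03)))
    out.append(cv2.resize(p[v-35:v+35,u-35:u+35],(400,400),interpolation=cv2.INTER_CUBIC))
    X=cloud(n,d);r=np.hypot(X[...,0]-.5,X[...,1]+.127)
    K=X[(r<.06)&(X[...,2]>.04)&(X[...,2]<.06)]
    k=K[K[:,1]<-.135];b=K[K[:,1]>-.125];kx=k.mean(0);print(n,"knob",len(k),kx,"bar",len(b),b.mean(0))
    o=np.load(n+"0.npz")["d"];a=np.load(n+"0.npz")["p"]
    X0=cloud(n,o);k0=X0[(np.hypot(X0[...,0]-.505,X0[...,1]+.168)<.02)&(X0[...,2]>.04)].mean(0);print("  knob moved mm",1e3*(kx-k0))
cv2.imwrite("pics/g6.png",np.hstack(out)[...,::-1])
E
```

```text
[ 0.53596671 -0.41348914  0.19239183] [ 0.15905724  0.25036444 -0.41618604]
top knob 24 [ 0.50383982 -0.15463128  0.05118777] bar 44 [ 0.49586597 -0.10454654  0.05334942]
  knob moved mm [-1.33710777 14.88647352 -0.23770881]
scene knob 22 [ 0.50255088 -0.15178371  0.04839843] bar 48 [ 0.494719   -0.10093597  0.0481813 ]
  knob moved mm [-1.24174206 14.87962565 -0.3136019 ]
```

View pics/g6.png

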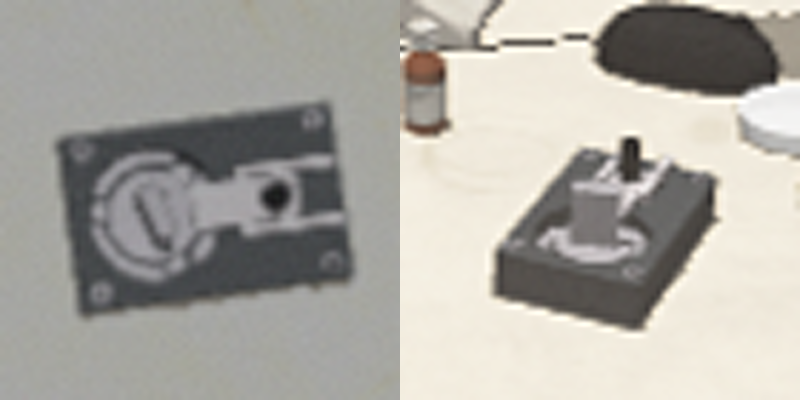

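The pictures show the insert home, with the tongue over the disc's edge and the knob at (275,195) in the top view. The measured travel is about 15 to 15.4 mm of 16. To be sure, I'll nudge it from behind with shut fingers.

>>> jog_arm --pt "-1 1 -38 0 0" --pt "-1 0 -38 0 0" --pt "-1 0 -38 0 0" --pt "-1 0 -38 0 0" --pt "-1 0 -38 0 0" --pt "-1 0 -32 0 0" --pt "-1 0 0 30 0" --pt "-1 0 0 30 0" --pt "-1 0 0 0 0" --pt "-1 0 0 0 0"

```text
time: 20.78
tool_pos: [0.5069, -0.1891, 0.1317]
tcp_rot: [-3.133, -0.204, 0.006]
wrist_force: [0.6, -0.1, 0.5]
width: 0.002
grip_force: 0.0
```

>>> jog_arm --pt "-1 0 0 30 0" --pt "-1 0 0 30 0" --pt "-1 0 0 20 0" --pt "-1 0 0 11.5 0" --pt "-1 0 0 0 0" --pt "-1 0 0 0 0" --pt "-1 0 0 0 0"

```text
time: 21.37
tool_pos: [0.5108, -0.1922, 0.0437]
tcp_rot: [3.134, 0.201, 0.005]
wrist_force: [-0.6, -0.0, 0.1]
width: -0.0
grip_force: 0.0
```

>>> jog_arm --pt "-1 -2 -3 2 0" --pt "-1 0 -3 0 0" --pt "-1 0 -3 0 0" --pt "-1 0 -3 0 0" --pt "-1 0 -2 0 0" --pt "-1 0 0 0 0" --pt "-1 0 0 0 0"

```text
time: 21.95
tool_pos: [0.5052, -0.1775, 0.0395]
tcp_rot: [3.135, 0.202, 0.0]
wrist_force: [-0.4, 0.1, -0.6]
width: 0.002
grip_force: 0.0
```

>>> jog_arm --pt "-1 0 -1 0 0" --pt "-1 0 -1 0 0" --pt "-1 0 0 0 0"

```text
time: 22.2
tool_pos: [0.5049, -0.1757, 0.0394]
tcp_rot: [-3.135, -0.201, 0.0]
wrist_force: [-0.0, 0.6, -0.6]
width: 0.004
grip_force: 0.0
```

>>> jog_arm --pt "-1 0 -1 0 0" --pt "-1 0 -1 0 0" --pt "-1 0 0 0 0"

```text
time: 22.45
tool_pos: [0.5048, -0.1742, 0.0395]
tcp_rot: [3.134, 0.202, 0.0]
wrist_force: [-0.2, -1.0, -0.8]
width: -0.002
grip_force: 1.2
```

>>> jog_arm --pt "-1 0 -0.5 0 0" --pt "-1 0 -0.5 0 0" --pt "-1 0 0 0 0"

```text
time: 22.7
tool_pos: [0.5048, -0.1738, 0.0396]
tcp_rot: [3.133, 0.202, 0.001]
wrist_force: [-0.1, -6.5, -1.8]
width: -0.002
grip_force: 2.9
```

>>> jog_arm --pt "-1 0 -0.5 0 0" --pt "-1 0 -0.5 0 0" --pt "-1 0 0 0 0"

```text
time: 22.95
tool_pos: [0.5049, -0.1736, 0.0397]
tcp_rot: [3.132, 0.202, 0.001]
wrist_force: [-0.1, -8.3, -2.0]
width: -0.001
grip_force: 4.1
```

>>> jog_arm --pt "-1 0 -0.5 0 0" --pt "-1 0 -0.5 0 0" --pt "-1 0 0 0 0"

```text
time: 23.2
tool_pos: [0.5049, -0.1733, 0.0398]
tcp_rot: [3.131, 0.203, 0.002]
wrist_force: [0.4, -10.3, -2.5]
width: -0.001
grip_force: 5.4
```

Against the hard stop: well over the 1.5 N friction, with the knob no longer moving. I'll back off and retreat.

>>> jog_arm --pt "-1 0 5 0 0" --pt "-1 0 10 0 0" --pt "-1 0 5 -20 0" --pt "-1 0 0 -30 0" --pt "-1 0 0 -35 0" --pt "-1 0 10 -35 0" --pt "-1 0 35 0 0" --pt "-1 0 35 0 0" --pt "-1 0 35 0 0" --pt "-1 0 35 0 0"

```text
time: 24.03
tool_pos: [0.5263, -0.3408, 0.1601]
tcp_rot: [-3.135, -0.202, -0.002]
wrist_force: [0.0, 0.8, 0.5]
width: -0.0
grip_force: 0.0
```

>>> jog_arm --pt "-1 0 35 0 0" --pt "-1 0 35 0 0" --pt "-1 0 0 0 0" --pt "-1 0 0 0 0" --pt "-1 0 0 0 0"

```text
time: 24.45
tool_pos: [0.5346, -0.4084, 0.1588]
tcp_rot: [-3.133, -0.2, 0.001]
wrist_force: [0.5, 0.1, 0.0]
width: -0.001
grip_force: 0.0
```

```bash
python3 - <<'E'
from h import *
for n in("top","scene"):
    p,d=bot.read_camera(n);X=cloud(n,d);r=np.hypot(X[...,0]-.5,X[...,1]+.127)
    K=X[(r<.06)&(X[...,2]>.04)&(X[...,2]<.06)];k=K[K[:,1]<-.135].mean(0)
    X0=cloud(n,np.load(n+"0.npz")["d"]);k0=X0[(np.hypot(X0[...,0]-.505,X0[...,1]+.168)<.02)&(X0[...,2]>.04)].mean(0)
    ds=X[(np.hypot(X[...,0]-.497,X[...,1]+.1045)<.019)&(X[...,2]<.034)];print(n,"moved",1e3*(k-k0),"disc z",np.median(ds[:,2]))
E
```

```text
top moved [-0.70105405 14.03959671 -0.47542153] disc z 0.02231593956060817
scene moved [-1.30007463 14.99804277 -0.24296628] disc z 0.022431539338635998
```

```bash
python3 -c "
from workcell import bot
print(bot.finish_job())"
```

```text
the job is handed in; nothing more can be done
None
```

The insert is home in the pocket, the latch is pushed in over it to a hard stop, and I let go and handed the job in at about 24.5 s. The cameras showed about 14 to 15 mm of the nominal 16 mm latch travel, but it would not move further under 10 to 12 N. The lugs went straight into the slots, so no turning on the ledge was needed.

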